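Put the muddled bakery pieces back on their own trays

ROBOT

A 7-joint arm with a two-finger parallel gripper is mounted at the origin on the work surface. World frame = base frame: x ahead of the robot, y to its left, z up, the work surface at z = 0. Lengths are in m, angles in degrees, forces in N, time in s.
With the tool pointing down it reaches from about 0.425 to 0.875 m from the base axis. Payload 4.7 kg.
Tool frame: the origin (TCP) lies midway between the tips of the shut fingers; the grasp point (between the pads) lies 19 mm behind it; z points along the fingers, y is the line along which they close (so a half turn about z gives the same grasp; the last joint's range is limited). The gripper opens to 87 mm and grips with 3 to 60 N. Pads are 19 mm wide; open, the fingers measure 117 mm over their backs; the gripper's body (75 mm by 190 mm) begins 51 mm behind the grasp point.
Start: joints at [-65.77, 18.392, -4.016, 83.108, 1.295, 78.541, -3.26], TCP at [0.258, 0.596, 0.223] pointing down, gripper open.
Joint ranges: [-163.93, 163.93], [-17.29, 119.83], [-79.2, 71.16], [3.27, 140.29], [-89.18, 269.18], [5.43, 117.66], [-154.24, 154.24]. Speed limits (degrees/s): [147.25, 147.25, 180, 180, 180, 180, 180].

INTERFACE

Orientations are given as [roll, pitch, yaw] about the fixed x, y, z axes, in that order (R = Rz(yaw) Ry(pitch) Rx(roll)).
In Python, from cell import env gives the robot as it stands.
- The arm moves only by the tool step_arm, never from a script. Its argument "moves" is a list of rows, each an object with "dp": the shift along the tool's x, y, z in mm, a list of three; "dr": the turn, a rotation vector about the tool's x, y, z in rad, a list of three; "fingers": the closure, from 0 (fully open) to 1 (shut). In form: [{"dp": [dx, dy, dz], "dr": [ax, ay, az], "fingers": fingers}, ...]. A call has exactly 5 rows; each row shifts and turns the commanded pose from where the row before left it, along the tool's axes as they then stand; what a row does not reach is not made up. A row lasts 1/8 s, in which the tool goes at most 62.5 mm and 10.7 degrees, less where a joint would pass 70% of its speed; a pose out of reach is approached as far as the arm can. A call with a gripper value outside its range is refused whole. The fingers move at their own pace and stop on an object; "squeeze" is the grip in N (left out, the last holds). Time passes only in rows, so rows that do not move let the fingers close, or fill a call up. It gives the time, the measured TCP pose, the force, the opening and the grip force at its end, in the units of the state.
- env.get_obs(): the state, without advancing time (a new reading comes with each control period).
- env.read_camera(name): name is "scene" or "top" or "wrist"; returns the picture (480x640x3 uint8, red, green, blue); there is no depth.
- env.camera_model(name): a dict with "fx", "fy", "cx", "cy" (pixels), "R" (3x3) and "t" (3): a world point X has camera coordinates R X + t. Camera axes: x right, y down, z forward; pixel columns grow to the right and rows downward; lengths in m; the calibration is good to about 2 mm. A picture is of the moment at which its call begins: read the wrist's pose just before it. camera_model takes no time and is no camera call; for the wrist camera it gives the pose at the moment of the call.
- env.sign_off(): hands the job in; it is judged then, once.
The state is a dict: "time_s": time; "qpos": joint angles; "joint_velocities": joint speeds; "effort": joint torques, N m; "tool_pos": TCP position; "tool_rot": TCP orientation; "force": force on the tool from outside, world axes, zero at the start; "wrist_torque": the same for the moment, N m; "grip_width": finger opening in m; "grasp_force": force on a finger pad.
Only numpy, scipy, OpenCV 4.12 (cv2) and the standard library are available. Lean on these libraries where they do the work, as an engineer would, in place of code of your own. Each camera call takes 0.05 s, during which the arm holds its last target. There are 200 camera calls.

TASK

Customers have muddled the display: on each of the three stocked trays, the piece lying at the end nearer you belongs to another tray. Put the waffle, the roll and the doughnut back with their own kind: each flat and upright in the middle of the near end of its own tray, the waffle and the roll lying lengthwise along the tray, using the empty tray to put a piece aside on the way. Bread must never touch the counter; leave the trays with their stock, the tongs, the jam jar and the price stand where they are.

Things in the scene. Friction and masses are not known exactly. Their poses are not given: they have to be found in the camera images.
- waffle: The stray waffle: alone at the near end of another kind's tray. Oval grid waffle, 94 mm long (its x), 62 mm wide (its y; the gripped width is 60), 24 mm thick, golden brown, 60 to 130 g, rigid. Origin: centre of its underside, z up. Grip it across its width from above.
- roll: The stray finger roll: alone at the near end of another kind's tray. Crusty, round-ended, three slashes on top, 105 mm long (its x), 43 mm wide (its y), 43 mm high, 40 to 85 g, rigid. Origin: centre of its underside, z up. Grip it across its width from above.
- doughnut: The stray ring doughnut: alone at the near end of another kind's tray. Ring of 68 mm outer diameter with a 14 mm hole, 27 mm high, 35 to 70 g, rigid. Origin: centre of its underside, z up; its yaw means nothing. Grip it across its outside from above.
- tray_waffles: Tray with two waffles, 24 mm high, at its far end. White, loose on the counter (about 1 kg), 270 mm long (x) by 168 (y), walls 5, rim top 23 and floor top 7 above its underside. Origin: on the underside below the MIDDLE OF THE FREE END, nearer the robot (inside: x -75 to +185, y -79 to +79 of it); z up. Its stock fills x +72 to +182 and moves with it as one.
- tray_rolls: Tray with three finger rolls, 43 mm high, at its far end. White, loose on the counter (about 1 kg), 270 mm long (x) by 168 (y), walls 5, rim top 23 and floor top 7 above its underside. Origin: on the underside below the MIDDLE OF THE FREE END, nearer the robot (inside: x -75 to +185, y -79 to +79 of it); z up. Its stock fills x +72 to +182 and moves with it as one.
- tray_doughnuts: Tray with two ring doughnuts, 27 mm high, at its far end. White, loose on the counter (about 1 kg), 270 mm long (x) by 168 (y), walls 5, rim top 23 and floor top 7 above its underside. Origin: on the underside below the MIDDLE OF THE FREE END, nearer the robot (inside: x -75 to +185, y -79 to +79 of it); z up. Its stock fills x +72 to +182 and moves with it as one.
- tray_empty: The empty tray, for putting a piece aside. White, loose on the counter (about 1 kg), 270 mm long (x) by 168 (y), walls 5, rim top 23 and floor top 7 above its underside. Origin: on the underside below the MIDDLE OF THE FREE END, nearer the robot (inside: x -75 to +185, y -79 to +79 of it); z up. Origin 55 mm from the tray's centre.
- tongs: Bystander: steel serving tongs lying on the counter at the left, 235 mm long (its x), 50 mm wide, 16 mm high. Origin at the centre of the underside.
- jam_jar: Bystander: closed jam jar, 64 mm diameter, 85 mm high, standing at the right. Origin at the centre of the underside.
- price_stand: Bystander: blank upright card 80 mm wide in a small wooden foot 45 x 70 mm, 79 mm high in all, at the right. Origin at the centre of the underside.
Things that resemble listed ones, but are neither listed nor needed, are in the scene too. Leave any purple or turquoise look-alike of the waffle alone.

How it is judged:
By the outcome, as a careful person would: the job done as asked, in the order asked, and still so for the second after the job is handed in, with the robot touching nothing.
It also fails if it takes over 99 s, if anything falls off the work surface, if the arm or the gripper's body presses on something with over 40 N, if the wrist force passes 120 N, or if a joint passes its speed limit or range.

## Working session

There is one attempt and no reset: what is moved stays moved. The work goes in short steps, Python scripts to look and compute and a tool call to move; the robot and the scene stay as the last step left them, time stands still between calls to the robot, and variables do not carry over. Pictures are saved under pics/ and viewed, at most 14 in all, crops included, and the job is handed in when it is done.

Besides the shell and the picture viewer there is one more tool, called after "Emit:" in YAML: its name, and indented under it one key for each argument. step_arm: Moves the arm, as the interface text tells. Its arguments: {"type":"object","properties":{"moves":{"type":"array","items":{"type":"object","properties":{"dp":{"type":"array","items":{"type":"number"}},"dr":{"type":"array","items":{"type":"number"}},"fingers":{"type":"number"}}}},"squeeze":{"type":"number"}},"required":["moves"]}

```bash
ls; mkdir -p pics; python3 - <<'E'
from cell import env
import cv2
o=env.get_obs();print({k:o[k] for k in('time_s','tool_pos','tool_rot','grip_width','force')})
for n in('top','scene'):
    m=env.camera_model(n);print(n,m)
    cv2.imwrite(f'pics/{n}0.png',env.read_camera(n)[:,:,::-1])
E
```

```text
pics
{'time_s': 0.0, 'tool_pos': array([0.25821122, 0.59591313, 0.2214672 ]), 'tool_rot': array([-1.79891661e+02,  6.06405201e-03,  1.56579671e+02]), 'grip_width': 0.08708569988453603, 'force': array([0.06192157, 0.69817708, 0.34896851])}
top {'fx': 478.20553508949143, 'fy': 478.20553508949143, 'cx': 314.6977372966722, 'cy': 240.29939619824424, 'R': array([[ 3.47227038e-04, -9.99944184e-01, -1.05597200e-02],
       [-9.97166596e-01,  4.48121262e-04, -7.52235334e-02],
       [ 7.52240668e-02,  1.05559197e-02, -9.97110782e-01]]), 't': array([0.01133542, 0.53223609, 1.44103087])}
scene {'fx': 597.0819727483912, 'fy': 597.0819727483912, 'cx': 334.639951689392, 'cy': 232.42467722090424, 'R': array([[-0.26888504,  0.96316987, -0.00215345],
       [ 0.67113254,  0.18575332, -0.71768852],
       [-0.69085595, -0.19442096, -0.69636093]]), 't': array([ 0.15122329, -0.341146  ,  2.14702449])}
```

View pics/top0.png

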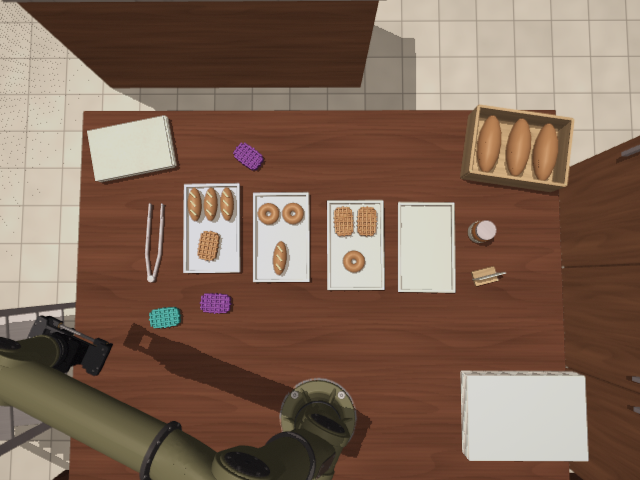

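View pics/scene0.png

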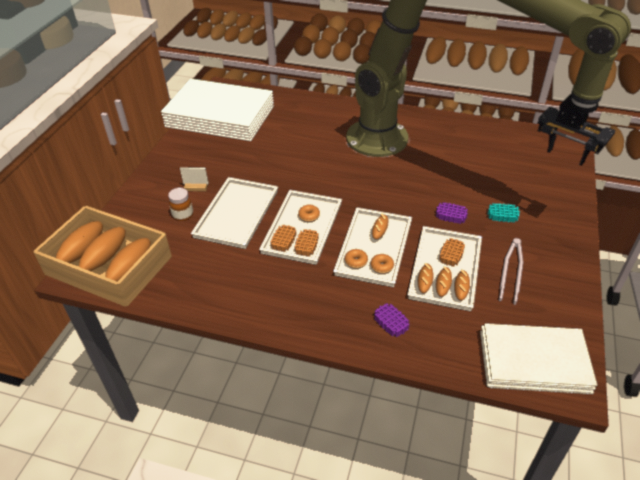

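The top view shows, left to right: the roll tray (212,228) with the stray waffle (208,246), the doughnut tray (281,237) with the stray roll (280,258), the waffle tray (355,245) with the stray doughnut (354,261), and the empty tray (427,247).

Possible mix-ups:
- Waffle: the two stock waffles (344,221) and (367,221), the purple ones (249,156) and (215,303), and the turquoise one (164,317).
- Roll: the stock rolls (195/211/227,204) and the basket loaves (489–545,150).
- Doughnut: the stock doughnuts (269,213) and (293,213).
- Tray: the white stacks (131,149) and (523,415).

I choose the single pieces at the near ends.

```bash
cat > h.py <<'E'
import numpy as np, cv2
def ray(m,p):
    R,t=np.array(m['R']),np.array(m['t'])
    d=R.T@np.array([(p[0]-m['cx'])/m['fx'],(p[1]-m['cy'])/m['fy'],1.])
    return -R.T@t,d
def onplane(m,p,z):
    c,d=ray(m,p); return c+d*(z-c[2])/d[2]
def tri(m1,p1,m2,p2):
    c1,d1=ray(m1,p1);c2,d2=ray(m2,p2)
    s=np.linalg.lstsq(np.c_[d1,-d2],c2-c1,rcond=None)[0]
    a,b=c1+s[0]*d1,c2+s[1]*d2
    return (a+b)/2,np.linalg.norm(a-b)
def proj(m,X):
    q=np.array(m['R'])@np.array(X)+np.array(m['t']); return np.array([m['fx']*q[0]/q[2]+m['cx'],m['fy']*q[1]/q[2]+m['cy']])
def bread(rgb):
    h=cv2.cvtColor(rgb,cv2.COLOR_RGB2HSV)
    return cv2.inRange(h,(5,90,110),(25,255,255))
def white(rgb):
    h=cv2.cvtColor(rgb,cv2.COLOR_RGB2HSV)
    return cv2.inRange(h,(0,0,130),(179,70,255))
def blobs(mask,lo,hi):
    cs,_=cv2.findContours(mask,cv2.RETR_EXTERNAL,cv2.CHAIN_APPROX_NONE)
    return [c for c in cs if lo<cv2.contourArea(c)<hi]
E
python3 - <<'E'
import cv2,numpy as np
from h import *
from cell import env
m=env.camera_model('top')
im=cv2.imread('pics/top0.png')[:,:,::-1].copy()
for c in blobs(white(im),3500,7000):
    q=cv2.boxPoints(cv2.minAreaRect(c))
    w=np.array([onplane(m,p,.023)[:2] for p in q])
    e=[np.linalg.norm(w[i]-w[i-1])for i in range(4)]
    print('tray',cv2.minAreaRect(c)[0],w.mean(0).round(4),np.round(e,3)[:2],w.round(3).tolist())
for c in blobs(bread(im),150,900):
    r=cv2.minAreaRect(c);ce=r[0]
    if 170<ce[0]<470 and 180<ce[1]<290: print('bread',np.round(ce,1),np.round(r[1],1),round(r[2]),onplane(m,ce,.03)[:2].round(3),'r',np.linalg.norm(onplane(m,ce,.03)[:2]).round(3))
s=cv2.imread('pics/top0.png')[180:300,170:470]
cv2.imwrite('pics/crop.png',cv2.resize(s,(780,312),interpolation=cv2.INTER_CUBIC))
w=env.camera_model('wrist');print(w['fx'],w['cx'],w['cy'],w['R'],-w['R'].T@w['t'])
E
```

```text
tray (426.5, 247.0) [ 0.5124 -0.3284] [0.274 0.174] [[0.65, -0.244], [0.649, -0.418], [0.375, -0.412], [0.375, -0.24]]
tray (355.5, 244.5) [ 0.5201 -0.1129] [0.272 0.175] [[0.656, -0.026], [0.656, -0.201], [0.384, -0.198], [0.384, -0.026]]
tray (281.0, 236.49996948242188) [0.5447 0.1142] [0.17  0.273] [[0.408, 0.198], [0.681, 0.201], [0.681, 0.029], [0.408, 0.029]]
tray (211.0, 227.5) [0.5724 0.329 ] [0.274 0.173] [[0.71, 0.418], [0.709, 0.245], [0.436, 0.241], [0.435, 0.412]]
tray (130.8076934814453, 148.03846740722656) [0.8201 0.5828] [0.167 0.259] [[0.876, 0.728], [0.927, 0.474], [0.764, 0.438], [0.713, 0.69]]
bread [353.5 261. ] [20. 21.] 90 [ 0.469 -0.106] r 0.481
bread [318.5 259.5] [21. 15.] 90 [ 0.473 -0.   ] r 0.473
bread [171. 258.] [32. 24.] 90 [0.478 0.447] r 0.655
bread [279.  257.5] [12. 33.] 0 [0.479 0.119] r 0.494
bread [208.  245.1] [18.4 28.8] 11 [0.517 0.336] r 0.616
bread [343. 221.] [28. 18.] 90 [ 0.59  -0.075] r 0.595
bread [366.5 220.5] [19. 29.] 0 [ 0.592 -0.146] r 0.61
bread [293. 213.] [20. 20.] 90 [0.615 0.077] r 0.62
bread [268.  213.5] [21. 20.] 90 [0.614 0.154] r 0.633
bread [390.5 212.5] [23. 13.] 90 [ 0.616 -0.219] r 0.654
bread [318.5 209.5] [17. 15.] 90 [ 0.626 -0.   ] r 0.626
bread [209.5 204. ] [32. 11.] 90 [0.643 0.333] r 0.724
bread [193. 204.] [32. 12.] 90 [0.643 0.384] r 0.749
bread [226. 203.] [12. 32.] 0 [0.646 0.283] r 0.705
373.462315672581 317.0964530795601 233.75086782773357 [[ 0.39816729  0.91730852 -0.00280825]
 [ 0.88593676 -0.38375261  0.26048032]
 [ 0.23786315 -0.10620267 -0.96547507]] [0.19164167 0.62521188 0.38270421]
```

View pics/crop.png

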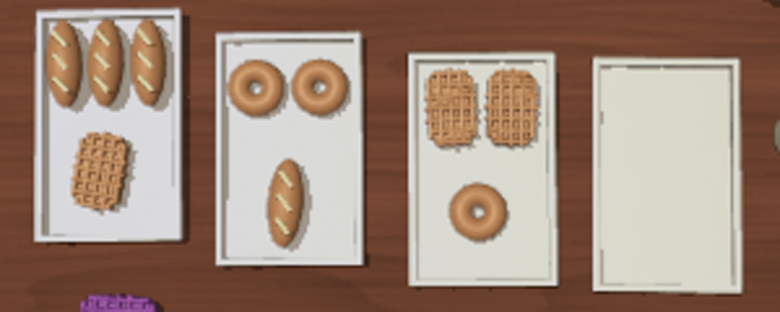

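The crop confirms the choice: tan waffle (100,172), roll (286,203) and doughnut (478,212) each lie alone at a near end, and the only nearby look-alike is purple (118,305). Next I turn the tool to yaw 180 and fly over for wrist views.

Emit:
step_arm:
  moves:
    - {"dp": [0,0,0],"dr": [0,0,-0.136],"fingers": 0}
    - {"dp": [0,0,0],"dr": [0,0,-0.136],"fingers": 0}
    - {"dp": [0,0,0],"dr": [0,0,-0.137],"fingers": 0}
    - {"dp": [-40,-45,0],"dr": [0,0,0],"fingers": 0}
    - {"dp": [-40,-45,0],"dr": [0,0,0],"fingers": 0}

```text
time_s: 0.72
tool_pos: [0.3387, 0.5055, 0.2218]
tool_rot: [-180.0, -0.0, -179.9]
force: [1.3, 0.7, 0.5]
grip_width: 0.0871
grasp_force: 0.0
```

Emit:
step_arm:
  moves:
    - {"dp": [-25,-50,0],"dr": [0,0,0],"fingers": 0}
    - {"dp": [-25,-50,0],"dr": [0,0,0],"fingers": 0}
    - {"dp": [-25,-50,0],"dr": [0,0,0],"fingers": 0}
    - {"dp": [-25,-50,0],"dr": [0,0,0],"fingers": 0}
    - {"dp": [0,0,0],"dr": [0,0,0],"fingers": 0}

```text
time_s: 1.35
tool_pos: [0.4413, 0.3009, 0.2225]
tool_rot: [-179.9, 0.1, 179.5]
force: [0.1, 0.9, -0.1]
grip_width: 0.0871
grasp_force: 0.0
```

```bash
cat > snap.py <<'E'
import sys,pickle,cv2
from cell import env
o=env.get_obs();m=env.camera_model('wrist');im=env.read_camera('wrist')
cv2.imwrite(f'pics/{sys.argv[1]}.png',im[:,:,::-1]);pickle.dump((m,o),open(f'pics/{sys.argv[1]}.pkl','wb'))
print(o['time_s'],o['tool_pos'].round(4),o['tool_rot'].round(2),o['qpos'].round(0))
E
python3 snap.py w1
```

```text
1.35 [0.4413 0.3009 0.2225] [-1.7989e+02  5.0000e-02  1.7947e+02] [-42.   4.   5. 100.  -0.  76.  53.]
```

View pics/w1.png

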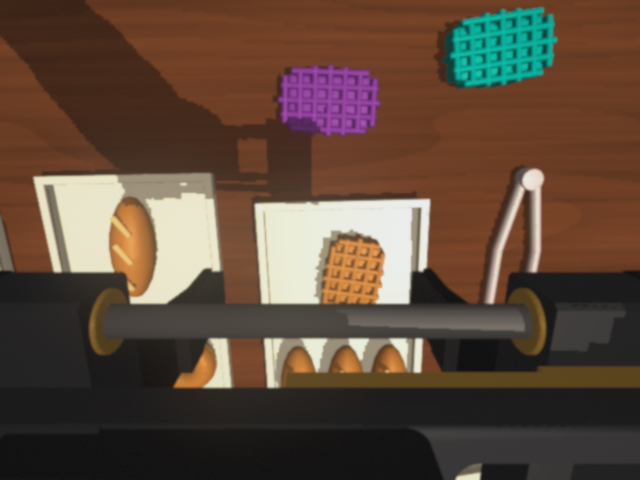

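The wrist view shows the roll (130,245) fully, while the waffle (352,270) is partly hidden by the gripper from row 270 down. I step back a bit and sweep along y for two-view measuring.

Emit:
step_arm:
  moves:
    - {"dp": [40,30,0],"dr": [0,0,0.008],"fingers": 0}
    - {"dp": [0,30,0],"dr": [0,0,0],"fingers": 0}
    - {"dp": [0,0,0],"dr": [0,0,0],"fingers": 0}
    - {"dp": [0,0,0],"dr": [0,0,0],"fingers": 0}
    - {"dp": [0,0,0],"dr": [0,0,0],"fingers": 0}

```text
time_s: 2.02
tool_pos: [0.3989, 0.3657, 0.2224]
tool_rot: [-180.0, -0.0, 179.5]
force: [0.1, 0.1, 0.8]
grip_width: 0.0869
grasp_force: 0.0
```

```bash
python3 snap.py a1
```

```text
2.025 [0.3989 0.3657 0.2224] [-1.7997e+02 -1.0000e-02  1.7950e+02] [-46.   5.   1.  99.  -0.  76.  44.]
```

Emit:
step_arm:
  moves:
    - {"dp": [0,-60,0],"dr": [0,0,0],"fingers": 0}
    - {"dp": [-10,-60,0],"dr": [0,0,0],"fingers": 0}
    - {"dp": [-10,-40,0],"dr": [0,0,0],"fingers": 0}
    - {"dp": [0,0,0],"dr": [0,0,0],"fingers": 0}
    - {"dp": [0,0,0],"dr": [0,0,0],"fingers": 0}

```text
time_s: 2.7
tool_pos: [0.4173, 0.2067, 0.2228]
tool_rot: [179.9, 0.0, 179.5]
force: [-0.3, -0.3, 0.6]
grip_width: 0.0872
grasp_force: 0.0
```

```bash
python3 snap.py a2
```

```text
2.7 [0.4173 0.2067 0.2228] [1.7994e+02 1.0000e-02 1.7953e+02] [-38.  -4.   8. 108.   1.  76.  59.]
```

Emit:
step_arm:
  moves:
    - {"dp": [-5,-60,0],"dr": [0,0,0],"fingers": 0}
    - {"dp": [0,-60,0],"dr": [0,0,0],"fingers": 0}
    - {"dp": [0,-40,0],"dr": [0,0,0],"fingers": 0}
    - {"dp": [0,0,0],"dr": [0,0,0],"fingers": 0}
    - {"dp": [0,0,0],"dr": [0,0,0],"fingers": 0}

```text
time_s: 3.38
tool_pos: [0.4213, 0.0479, 0.2226]
tool_rot: [180.0, 0.0, 179.7]
force: [-0.1, 0.3, 0.1]
grip_width: 0.0868
grasp_force: 0.0
```

```bash
python3 snap.py a3
```

```text
3.375 [0.4213 0.0479 0.2226] [1.7997e+02 1.0000e-02 1.7968e+02] [-30. -11.  18. 113.   3.  77.  76.]
```

Emit:
step_arm:
  moves:
    - {"dp": [0,-60,0],"dr": [0,0,0],"fingers": 0}
    - {"dp": [0,-60,0],"dr": [0,0,0],"fingers": 0}
    - {"dp": [0,-60,0],"dr": [0,0,0],"fingers": 0}
    - {"dp": [0,0,0],"dr": [0,0,0],"fingers": 0}
    - {"dp": [0,0,0],"dr": [0,0,0],"fingers": 0}

```text
time_s: 4.05
tool_pos: [0.4203, -0.132, 0.2224]
tool_rot: [180.0, -0.0, 179.7]
force: [-0.8, 0.3, 1.0]
grip_width: 0.087
grasp_force: 0.0
```

```bash
python3 snap.py a4; python3 - <<'E'
import cv2,numpy as np
v=[cv2.resize(cv2.imread(f'pics/a{i}.png'),(400,300)) for i in (1,2,3,4)]
cv2.imwrite('pics/mosa.png',np.vstack([np.hstack(v[:2]),np.hstack(v[2:])]))
E
```

```text
4.05 [ 0.4203 -0.132   0.2224] [ 1.7998e+02 -2.0000e-02  1.7968e+02] [-22. -10.  32. 112.   6.  77.  98.]
```

View pics/mosa.png

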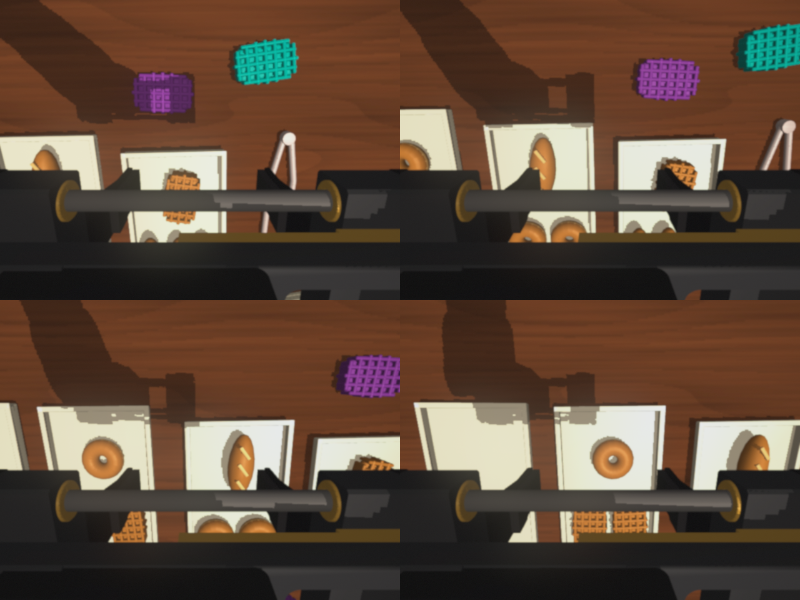

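These show the doughnut clear in a3 (mosaic 103,457) and a4 (612,457). The roll is mostly visible in a3 (241,462), and near tray corners are visible in all four; in a4 the waffle tray's left corner is shadowed. I triangulate the doughnut and the tray corners.

```bash
cat >> h.py <<'E'
import pickle
def load(n):
    return cv2.imread(f'pics/{n}.png')[:,:,::-1].copy(),*pickle.load(open(f'pics/{n}.pkl','rb'))
def trays(n,rows=(150,262)):
    """near corners of trays seen: line fits on white mask"""
    im,m,o=load(n); h=cv2.cvtColor(im,cv2.COLOR_RGB2HSV)
    w=cv2.bitwise_or(cv2.inRange(h,(0,0,75),(179,95,255)),bread(im)); w[rows[1]:]=0; w=cv2.morphologyEx(w,cv2.MORPH_CLOSE,np.ones((7,7)))
    out=[]
    for c in blobs(w,4000,1e6):
        x,y,bw,bh=cv2.boundingRect(c); k=np.zeros_like(w); cv2.drawContours(k,[c],-1,255,-1)
        cols=np.arange(x+15,x+bw-15); top=np.array([np.argmax(k[:,q]>0) for q in cols])
        rws=np.arange(y+12,min(y+bh,rows[1])-5)
        L=np.array([np.argmax(k[r]>0) for r in rws]);R=639-np.array([np.argmax(k[r][::-1]>0) for r in rws])
        def fit(px,py):
            P=np.c_[px,py].astype(np.float32); 
            for _ in range(3):
                l=cv2.fitLine(P,cv2.DIST_HUBER,0,.01,.01).ravel(); d=abs((P-l[2:])@np.array([-l[1],l[0]]))
                P=P[d<max(1.5,np.percentile(d,75))]
            return l
        def X(a,b):
            s=np.linalg.solve(np.c_[a[:2],-b[:2]],b[2:]-a[2:]); return a[2:]+s[0]*a[:2]
        lt=fit(cols,top)
        for nm,e in(('L',L),('R',R)):
            if 3<np.median(e)<636: out.append((nm,X(fit(e,rws),lt)))
    return m,out
E
python3 - <<'E'
from h import *
for n in('w1','a1','a2','a3','a4'):
    m,o=trays(n)
    print(n,[(a,p.round(1).tolist(),onplane(m,p,.023)[:2].round(4).tolist()) for a,p in o])
d=[]
for n in('a3','a4'):
    im,m,_=load(n); k=bread(im);k[270:]=0
    for c in blobs(k,1500,9000):
        x,y,w,hh=cv2.boundingRect(c);print(n,x,y,w,hh,cv2.contourArea(c))
        if y+hh<265 and abs(w-hh)<12:
            e=cv2.fitEllipse(c);print(e);d.append((m,e[0]))
X,r=tri(*d[0],*d[1]);print('doughnut',X.round(4),r.round(4),[onplane(m,p,.0205).round(4) for m,p in d])
E
```

```text
w1 [('L', [372.8999938964844, 161.60000610351562], [0.3955, 0.3543]), ('L', [102.0999984741211, 14.100000381469727], [0.2677, 0.1168]), ('R', [562.5, 13.899999618530273], [0.2718, 0.5139])]
a1 [('L', [55.099998474121094, 0.0], [0.2141, 0.1433]), ('R', [836.5999755859375, 0.0], [0.2208, 0.8114])]
a2 [('R', [242.39999389648438, 197.89999389648438], [0.4051, 0.1345]), ('L', [409.3999938964844, 44.5], [0.2702, 0.2899]), ('R', [697.7000122070312, 42.79999923706055], [0.271, 0.5433])]
a3 [('L', [502.8999938964844, 212.6999969482422], [0.4255, 0.2313]), ('R', [203.89999389648438, 176.39999389648438], [0.3881, -0.0603]), ('L', [-1008.2999877929688, -51.70000076293945], [0.1933, -1.0518]), ('R', [-1247.0999755859375, -67.69999694824219], [0.1808, -1.2384])]
a4 [('L', [473.70001220703125, 193.3000030517578], [0.4051, 0.0206]), ('L', [20.200000762939453, 161.89999389648438], [0.3723, -0.4138]), ('R', [421.3999938964844, 168.10000610351562], [0.3805, -0.0318]), ('L', [324.20001220703125, 60.0], [0.2849, -0.1245]), ('R', [801.2999877929688, 60.0], [0.2877, 0.2992])]
a3 131 223 67 47 2561.5
a3 368 216 39 54 1528.5
a3 242 200 51 70 2839.5
a3 195 77 388 29 4155.5
a3 166 51 429 26 5359.5
a4 420 224 40 46 1520.0
a4 308 223 65 47 2452.0
a4 208 200 41 70 2244.5
a4 182 51 458 26 5331.5
a4 181 40 236 13 1809.5Traceback (most recent call last):
  File "<stdin>", line 12, in <module>
IndexError: list index out of range
```

```bash
python3 - <<'E'
from h import *
im,m,_=load('a4');h=cv2.cvtColor(im,cv2.COLOR_RGB2HSV)
for n,p in dict(wood=(500,100),woodsh=(90,100),wood2=(235,230),tray=(270,230),traysh=(300,185),traylit=(60,230),dn=(340,225),dn2=(320,255),dnlow=(345,275)).items(): print(n,h[p[1]-3:p[1]+4,p[0]-3:p[0]+4].reshape(-1,3).mean(0).round())
E
```

```text
wood [ 11. 171. 112.]
woodsh [ 10. 152.  65.]
wood2 [ 11. 136. 114.]
tray [ 31.  27. 231.]
traysh [ 20.  53. 155.]
traylit [ 26.  38. 229.]
dn [ 15. 126. 140.]
dn2 [ 14. 165. 209.]
dnlow [ 14. 166. 212.]
```

```bash
sed -i 's/inRange(h,(5,90,110),(25,255,255))/inRange(h,(9,85,128),(25,255,255))/; s/(0,0,75),(179,95,255)/(0,0,115),(179,80,255)/' h.py
sed -i 's/w=cv2.bitwise_or(\(.*\),bread(im)); w\[rows/w=\1; w[rows/' h.py; grep -n "w=cv2.inR" h.py
python3 - <<'E'
from h import *
for n in('w1','a1','a2','a3','a4'):
    m,o=trays(n)
    print(n,[(a,p.round(1).tolist(),onplane(m,p,.023)[:2].round(4).tolist()) for a,p in o])
d=[]
for n in('a3','a4'):
    im,m,_=load(n); k=bread(im);k[300:]=0;k[:195]=0
    for c in blobs(k,1000,9000):
        x,y,w,hh=cv2.boundingRect(c);print(n,x,y,w,hh,cv2.contourArea(c))
        if y+hh<298 and abs(w-hh)<12:
            e=cv2.fitEllipse(cv2.convexHull(c));print(e);d.append((m,e[0]))
X,r=tri(*d[0],*d[1]);print('doughnut',X.round(4),r.round(4),[onplane(m,p,.0205).round(4) for m,p in d])
E
```

```text
30:    w=cv2.inRange(h,(0,0,115),(179,80,255)); w[rows[1]:]=0; w=cv2.morphologyEx(w,cv2.MORPH_CLOSE,np.ones((7,7)))
w1 [('L', [253.39999389648438, 202.6999969482422], [0.434, 0.2386]), ('R', [429.8999938964844, 198.10000610351562], [0.4311, 0.4109]), ('L', [32.5, 175.5], [0.4055, 0.0275]), ('R', [212.6999969482422, 173.10000610351562], [0.4049, 0.2011])]
a1 [('R', [153.39999389648438, 215.60000610351562], [0.4035, 0.2042])]
a2 [('L', [349.0, 225.5], [0.4338, 0.2388]), ('R', [521.7000122070312, 221.1999969482422], [0.431, 0.41]), ('L', [132.6999969482422, 199.6999969482422], [0.406, 0.0272]), ('R', [308.5, 196.0], [0.4039, 0.199]), ('R', [80.5999984741211, 174.0], [0.3806, -0.0194])]
a3 [('L', [508.20001220703125, 220.8000030517578], [0.4337, 0.2376]), ('L', [294.5, 194.1999969482422], [0.4059, 0.0264]), ('R', [471.29998779296875, 191.10000610351562], [0.4039, 0.198]), ('L', [58.400001525878906, 170.39999389648438], [0.3815, -0.199]), ('R', [237.5, 168.89999389648438], [0.3812, -0.0275])]
a4 [('L', [478.29998779296875, 194.3000030517578], [0.406, 0.0252]), ('R', [634.5, 191.5], [0.4043, 0.1763]), ('L', [245.8000030517578, 170.5], [0.3817, -0.1995]), ('R', [425.29998779296875, 167.6999969482422], [0.3802, -0.0281]), ('L', [21.0, 162.39999389648438], [0.3728, -0.413]), ('R', [200.89999389648438, 165.60000610351562], [0.3768, -0.2421])]
a3 131 223 67 64 3260.5
((164.14990234375, 254.21913146972656), (62.76542663574219, 67.95045471191406), 111.4134750366211)
a3 369 216 38 84 2330.5
a4 308 223 65 63 2997.5
((340.665283203125, 254.57415771484375), (61.98098373413086, 64.04853057861328), 60.66376876831055)
a4 555 216 37 57 1312.0
doughnut [ 0.467  -0.1079  0.0217] 0.0004 [array([ 0.4672, -0.1084,  0.0205]), array([ 0.4676, -0.1078,  0.0205])]
```

Measurements agree: the doughnut is at (0.467,-0.108) with mid-height 0.0217 (expected 0.0205), and the tray corners match the top view within 3 mm. I go for the doughnut.

Emit:
step_arm:
  moves:
    - {"dp": [-47,24,0],"dr": [0,0,-0.005],"fingers": 0}
    - {"dp": [0,0,40],"dr": [0,0,0],"fingers": 0}
    - {"dp": [0,0,40],"dr": [0,0,0],"fingers": 0}
    - {"dp": [0,0,40],"dr": [0,0,0],"fingers": 0}
    - {"dp": [0,0,30],"dr": [0,0,0],"fingers": 0}

```text
time_s: 4.72
tool_pos: [0.4666, -0.1074, 0.0706]
tool_rot: [180.0, -0.1, -179.9]
force: [0.1, 0.1, 0.3]
grip_width: 0.0871
grasp_force: 0.0
```

```bash
python3 - <<'E'
from h import *
d=[trays('a3')[0:2],trays('a4')[0:2]]
f=lambda t,nm,x:[p for a,p in t[1] if a==nm and abs(p[0]-x)<8][0]
for nm,x1,x2 in(('L',294,478),('L',58,246),('R',237,425)): print(tri(d[0][0],f(d[0],nm,x1),d[1][0],f(d[1],nm,x2)))
E
python3 snap.py d1
```

```text
(array([0.40635506, 0.02625694, 0.0204616 ]), np.float64(0.00011281676933631517))
(array([ 0.38172981, -0.19972124,  0.02201266]), np.float64(0.00020089773194097597))
(array([ 0.3807753 , -0.02773255,  0.02170825]), np.float64(0.0009876513332472778))
4.725 [ 0.4666 -0.1074  0.0706] [ 1.7997e+02 -1.1000e-01 -1.7991e+02] [-22.   6.  34. 118.  -4.  58. 103.]
```

Emit:
step_arm:
  moves:
    - {"dp": [0,0,30],"dr": [0,0,0],"fingers": 0}
    - {"dp": [0,0,20],"dr": [0,0,0],"fingers": 0}
    - {"dp": [0,0,9],"dr": [0,0,0],"fingers": 0}
    - {"dp": [0,0,0],"dr": [0,0,0],"fingers": 0}
    - {"dp": [0,0,0],"dr": [0,0,0],"fingers": 0}

```text
time_s: 5.4
tool_pos: [0.4679, -0.1098, 0.0145]
tool_rot: [180.0, 0.1, 179.9]
force: [-0.7, -0.1, -0.1]
grip_width: 0.087
grasp_force: 0.0
```

Emit:
step_arm:
  moves:
    - {"dp": [0,0,0],"dr": [0,0,0],"fingers": 0.5}
    - {"dp": [0,0,0],"dr": [0,0,0],"fingers": 0.5}
    - {"dp": [0,0,0],"dr": [0,0,0],"fingers": 0.5}
    - {"dp": [0,0,0],"dr": [0,0,0],"fingers": 0.5}
    - {"dp": [0,0,0],"dr": [0,0,0],"fingers": 0.5}
  squeeze: 20

```text
time_s: 6.02
tool_pos: [0.4672, -0.11, 0.0138]
tool_rot: [180.0, 0.0, 179.8]
force: [-0.5, 0.6, 3.9]
grip_width: 0.0674
grasp_force: 20.0
```

Emit:
step_arm:
  moves:
    - {"dp": [0,0,-20],"dr": [0,0,0],"fingers": 0.5}
    - {"dp": [0,0,-40],"dr": [0,0,0],"fingers": 0.5}
    - {"dp": [0,0,-40],"dr": [0,0,0],"fingers": 0.5}
    - {"dp": [0,-40,0],"dr": [0,0,0],"fingers": 0.5}
    - {"dp": [3,-50,0],"dr": [0,0,0],"fingers": 0.5}

```text
time_s: 6.65
tool_pos: [0.4645, -0.1999, 0.114]
tool_rot: [180.0, 0.1, -179.9]
force: [-0.2, 0.8, -1.3]
grip_width: 0.0675
grasp_force: 20.0
```

Emit:
step_arm:
  moves:
    - {"dp": [4,-50,0],"dr": [0,0,0],"fingers": 0.5}
    - {"dp": [4,-50,0],"dr": [0,0,0],"fingers": 0.5}
    - {"dp": [0,-29,0],"dr": [0,0,0],"fingers": 0.5}
    - {"dp": [0,0,20],"dr": [0,0,0],"fingers": 0.5}
    - {"dp": [0,0,30],"dr": [0,0,0],"fingers": 0.5}

```text
time_s: 7.28
tool_pos: [0.4557, -0.3285, 0.0625]
tool_rot: [180.0, 0.0, 179.8]
force: [0.6, 0.3, -1.1]
grip_width: 0.0677
grasp_force: 20.0
```

Emit:
step_arm:
  moves:
    - {"dp": [0,0,24],"dr": [0,0,0],"fingers": 0.5}
    - {"dp": [0,0,15],"dr": [0,0,0],"fingers": 0.5}
    - {"dp": [0,0,6],"dr": [0,0,0],"fingers": 0.5}
    - {"dp": [0,0,2],"dr": [0,0,0],"fingers": 0.5}
    - {"dp": [0,0,0],"dr": [0,0,0],"fingers": 0.5}

```text
time_s: 7.9
tool_pos: [0.4559, -0.3293, 0.0172]
tool_rot: [-180.0, 0.1, 179.8]
force: [0.2, -0.6, 0.2]
grip_width: 0.0676
grasp_force: 20.0
```

Emit:
step_arm:
  moves:
    - {"dp": [0,0,2],"dr": [0,0,0],"fingers": 0.5}
    - {"dp": [0,0,0],"dr": [0,0,0],"fingers": 0.5}
    - {"dp": [0,0,0],"dr": [0,0,0],"fingers": 0.5}
    - {"dp": [0,0,0],"dr": [0,0,0],"fingers": 0.5}
    - {"dp": [0,0,0],"dr": [0,0,0],"fingers": 0.5}

```text
time_s: 8.52
tool_pos: [0.4554, -0.329, 0.0146]
tool_rot: [180.0, 0.0, 179.8]
force: [-0.4, 0.2, -1.4]
grip_width: 0.0677
grasp_force: 20.0
```

Still slightly above the floor (under 1 mm by the pick height); 1 mm more, then release and rise.

Emit:
step_arm:
  moves:
    - {"dp": [0,0,1],"dr": [0,0,0],"fingers": 0.5}
    - {"dp": [0,0,0],"dr": [0,0,0],"fingers": 0.5}
    - {"dp": [0,0,0],"dr": [0,0,0],"fingers": 0}
    - {"dp": [0,0,0],"dr": [0,0,0],"fingers": 0}
    - {"dp": [0,0,0],"dr": [0,0,0],"fingers": 0}

```text
time_s: 9.15
tool_pos: [0.4553, -0.329, 0.0134]
tool_rot: [180.0, -0.0, 179.8]
force: [-0.2, -0.6, -0.3]
grip_width: 0.0848
grasp_force: 0.0
```

Emit:
step_arm:
  moves:
    - {"dp": [0,0,-20],"dr": [0,0,0],"fingers": 0}
    - {"dp": [0,0,-40],"dr": [0,0,0],"fingers": 0}
    - {"dp": [0,0,-50],"dr": [0,0,0],"fingers": 0}
    - {"dp": [0,0,-50],"dr": [0,0,0],"fingers": 0}
    - {"dp": [0,0,-50],"dr": [0,0,0],"fingers": 0}

```text
time_s: 9.78
tool_pos: [0.4551, -0.3294, 0.2267]
tool_rot: [-180.0, 0.1, 179.8]
force: [0.8, -0.2, 1.0]
grip_width: 0.0872
grasp_force: 0.0
```

```bash
python3 snap.py e1
```

```text
9.775 [ 0.4551 -0.3294  0.2267] [-1.7998e+02  1.1000e-01  1.7979e+02] [ -8.   9.  46.  97.  -7.  77. 129.]
```

Emit:
step_arm:
  moves:
    - {"dp": [0,55,0],"dr": [0,0,0],"fingers": 0}
    - {"dp": [0,55,0],"dr": [0,0,0],"fingers": 0}
    - {"dp": [0,55,0],"dr": [0,0,0],"fingers": 0}
    - {"dp": [0,55,0],"dr": [0,0,0],"fingers": 0}
    - {"dp": [0,55,0],"dr": [0,0,0],"fingers": 0}

```text
time_s: 10.45
tool_pos: [0.4561, -0.0527, 0.2249]
tool_rot: [180.0, 0.2, 179.8]
force: [0.3, -0.1, -0.8]
grip_width: 0.0869
grasp_force: 0.0
```

Emit:
step_arm:
  moves:
    - {"dp": [-5,55,0],"dr": [0,0,0],"fingers": 0}
    - {"dp": [-5,55,0],"dr": [0,0,0],"fingers": 0}
    - {"dp": [-5,55,0],"dr": [0,0,0],"fingers": 0}
    - {"dp": [-5,55,0],"dr": [0,0,0],"fingers": 0}
    - {"dp": [-5,55,0],"dr": [0,0,0],"fingers": 0}

```text
time_s: 11.08
tool_pos: [0.4823, 0.2222, 0.225]
tool_rot: [180.0, 0.1, 179.8]
force: [0.3, -1.1, -0.6]
grip_width: 0.0867
grasp_force: 0.0
```

Emit:
step_arm:
  moves:
    - {"dp": [-5,40,0],"dr": [0,0,0],"fingers": 0}
    - {"dp": [-5,0,0],"dr": [0,0,0],"fingers": 0}
    - {"dp": [0,0,0],"dr": [0,0,0],"fingers": 0}
    - {"dp": [0,0,0],"dr": [0,0,0],"fingers": 0}
    - {"dp": [0,0,0],"dr": [0,0,0],"fingers": 0}

```text
time_s: 11.7
tool_pos: [0.4922, 0.2597, 0.224]
tool_rot: [180.0, 0.0, 179.7]
force: [-0.3, 0.1, -1.0]
grip_width: 0.087
grasp_force: 0.0
```

```bash
python3 snap.py f1
```

```text
11.7 [0.4922 0.2597 0.224 ] [1.7998e+02 3.0000e-02 1.7973e+02] [-42.   7.  13.  97.  -2.  76.  61.]
```

Emit:
step_arm:
  moves:
    - {"dp": [0,50,0],"dr": [0,0,0],"fingers": 0}
    - {"dp": [0,50,0],"dr": [0,0,0],"fingers": 0}
    - {"dp": [0,0,0],"dr": [0,0,0],"fingers": 0}
    - {"dp": [0,0,0],"dr": [0,0,0],"fingers": 0}
    - {"dp": [0,0,0],"dr": [0,0,0],"fingers": 0}

```text
time_s: 12.38
tool_pos: [0.493, 0.3591, 0.2239]
tool_rot: [-180.0, 0.0, 179.7]
force: [0.3, 0.5, 1.0]
grip_width: 0.0871
grasp_force: 0.0
```

```bash
python3 snap.py f2; python3 - <<'E'
from h import *
print('empty/doughnut');im,m,_=load('e1');k=bread(im);k[300:]=0;k[:150]=0
for c in blobs(k,1500,9000):print(cv2.boundingRect(c),onplane(m,cv2.fitEllipse(cv2.convexHull(c))[0],.0205).round(4))
m,o=trays('e1');print([(a,onplane(m,p,.0225)[:2].round(4).tolist()) for a,p in o])
d=[]
for n in('f1','f2'):
    im,m,_=load(n);k=cv2.morphologyEx(bread(im),cv2.MORPH_CLOSE,np.ones((9,9)));k[300:]=0;k[:150]=0
    for c in blobs(k,1500,9000):
        r=cv2.minAreaRect(c);w=np.array([onplane(m,p,.031)[:2] for p in cv2.boxPoints(r)]);x=w[0]-w[1];y=w[1]-w[2];a=max(x,y,key=np.linalg.norm);b=min(x,y,key=np.linalg.norm)
        print(n,cv2.boundingRect(c),np.round(r[0],1),'len',np.linalg.norm(a).round(3),np.linalg.norm(b).round(3),'ang',np.degrees(np.arctan(a[1]/a[0])).round(1),w.mean(0).round(4))
    t=trays(n);print([(a,onplane(t[0],p,.0225)[:2].round(4).tolist()) for a,p in t[1]])
cv2.imwrite('pics/f.png',np.hstack([cv2.resize(cv2.imread(f'pics/{n}.png'),(400,300)) for n in('f1','f2')]))
E
```

```text
12.375 [0.493  0.3591 0.2239] [-1.7998e+02  3.0000e-02  1.7970e+02] [-47.  13.  10.  90.  -2.  77.  53.]
empty/doughnut
(285, 176, 66, 66) [ 0.4564 -0.3279  0.0205]
[('L', [0.3816, -0.201]), ('R', [0.381, -0.0288]), ('L', [0.3742, -0.413]), ('R', [0.376, -0.2417])]
f1 (361, 187, 68, 90) [393.6 231.2] len 0.09 0.058 ang -15.2 [0.5144 0.3347]
f1 (146, 158, 45, 90) [168.1 203. ] len 0.087 0.041 ang -9.9 [0.4851 0.1167]
[('L', [0.4345, 0.2397]), ('R', [0.4315, 0.4108]), ('L', [0.4073, 0.0273]), ('R', [0.4046, 0.1988]), ('R', [0.4103, -0.019])]
f2 (262, 188, 64, 89) [292.9 233. ] len 0.088 0.058 ang -10.3 [0.5163 0.3354]
f2 (36, 150, 50, 98) [ 61.9 198.3] len 0.096 0.043 ang -5.0 [0.481  0.1147]
[('L', [0.435, 0.2399]), ('R', [0.4316, 0.4111]), ('R', [0.405, 0.1974])]
```

View pics/f.png

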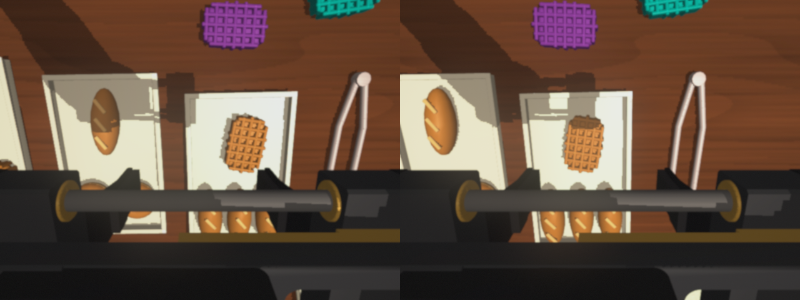

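The doughnut sits well at (0.456,-0.328). In f2 the waffle is (583,143) with its near tip shaded, so I redo its outline with a shadow-proof mask inside the tray interior and triangulate.

```bash
cat >> h.py <<'E'
TR=dict(rolls=(.515,.3265,.9),dn=(.4875,.114,.7),waf=(.4635,-.113,.3),empty=(.4565,-.329,-1.0))
def tw(t,x,y,z=.007):
    ox,oy,a=TR[t];a=np.radians(a);return np.array([ox+np.cos(a)*x-np.sin(a)*y,oy+np.sin(a)*x+np.cos(a)*y,z])
def piece(n,t,ztop,maxrow=300):
    im,m,o=load(n);h=cv2.cvtColor(im,cv2.COLOR_RGB2HSV)
    k=cv2.inRange(h,(0,85,45),(30,255,255));q=np.zeros_like(k)
    cv2.fillPoly(q,[np.int32([proj(m,tw(t,x,y)) for x,y in((-68,-70),(68,-70),(68,70),(-68,70)) for x,y in[(x/1e3,y/1e3)]])],255)
    k&=q;k[maxrow:]=0;k=cv2.morphologyEx(cv2.morphologyEx(k,cv2.MORPH_OPEN,np.ones((5,5))),cv2.MORPH_CLOSE,np.ones((9,9)))
    c=max(blobs(k,300,1e5),key=cv2.contourArea)
    r=cv2.minAreaRect(c);w=np.array([onplane(m,p,ztop)[:2] for p in cv2.boxPoints(r)]);x=w[0]-w[1];y=w[1]-w[2];a=max(x,y,key=np.linalg.norm);b=min(x,y,key=np.linalg.norm)
    P=np.array([onplane(m,p,ztop)[:2] for p in np.argwhere(k)[::5,::-1]]);ev=np.linalg.svd(P-P.mean(0),full_matrices=False)[2][0]
    print(n,cv2.boundingRect(c),np.round(r[0],1),'LxW',np.linalg.norm(a).round(3),np.linalg.norm(b).round(3),'ang',np.degrees(np.arctan(a[1]/a[0])).round(1),np.degrees(np.arctan(ev[1]/ev[0])).round(1),w.mean(0).round(4))
    return m,r[0]
E
python3 - <<'E'
from h import *
for t,z in(('rolls',.031),('dn',.04)):
    a=piece('f1',t,z);b=piece('f2',t,z)
    print(tri(*a,*b))
piece('w1','dn',.03);
E
```

```text
f1 (360, 186, 68, 90) [392.7 230. ] LxW 0.09 0.058 ang -7.7 -7.3 [0.5132 0.3339]
f2 (263, 185, 63, 91) [293.2 230.4] LxW 0.091 0.057 ang -6.8 -8.4 [0.5138 0.3357]
(array([0.51378264, 0.33535237, 0.02433984]), np.float64(0.0006007761874696411))
f1 (145, 142, 46, 106) [167.5 194.5] LxW 0.099 0.04 ang -5.4 -5.3 [0.4759 0.1207]
f2 (38, 141, 53, 107) [ 64.4 194. ] LxW 0.1 0.047 ang -5.3 -5.6 [0.4757 0.1241]
(array([0.47586792, 0.11601746, 0.02791957]), np.float64(0.0003330870384701942))
w1 (98, 197, 58, 103) [131.  250.7] LxW 0.114 0.047 ang -17.8 -12.6 [0.482  0.1149]
```

Emit:
step_arm:
  moves:
    - {"dp": [-21,-24,0],"dr": [0,0,0],"fingers": 0}
    - {"dp": [0,0,30],"dr": [0,0,0.126],"fingers": 0}
    - {"dp": [0,0,45],"dr": [0,0,0],"fingers": 0}
    - {"dp": [0,0,45],"dr": [0,0,0],"fingers": 0}
    - {"dp": [0,0,35],"dr": [0,0,0],"fingers": 0}

```text
time_s: 13.05
tool_pos: [0.5131, 0.3353, 0.0671]
tool_rot: [-180.0, -0.0, 172.5]
force: [0.5, 0.9, -0.7]
grip_width: 0.0868
grasp_force: 0.0
```

Emit:
step_arm:
  moves:
    - {"dp": [0,0,30],"dr": [0,0,0],"fingers": 0}
    - {"dp": [0,0,18],"dr": [0,0,0],"fingers": 0}
    - {"dp": [0,0,6],"dr": [0,0,0],"fingers": 0}
    - {"dp": [0,0,0],"dr": [0,0,0],"fingers": 0}
    - {"dp": [0,0,0],"dr": [0,0,0],"fingers": 0}

```text
time_s: 13.68
tool_pos: [0.5142, 0.3374, 0.016]
tool_rot: [179.9, 0.1, 172.6]
force: [-0.5, 1.4, 0.0]
grip_width: 0.0871
grasp_force: 0.0
```

Emit:
step_arm:
  moves:
    - {"dp": [0,-1,3],"dr": [0,0,0],"fingers": 0}
    - {"dp": [0,0,0],"dr": [0,0,0],"fingers": 0.5}
    - {"dp": [0,0,0],"dr": [0,0,0],"fingers": 0.5}
    - {"dp": [0,0,0],"dr": [0,0,0],"fingers": 0.5}
    - {"dp": [0,0,0],"dr": [0,0,0],"fingers": 0.5}
  squeeze: 22

```text
time_s: 14.3
tool_pos: [0.5131, 0.3359, 0.0116]
tool_rot: [180.0, 0.0, 172.6]
force: [-0.8, 0.0, 0.2]
grip_width: 0.0602
grasp_force: 21.9
```

Emit:
step_arm:
  moves:
    - {"dp": [0,0,-4],"dr": [0,0,0],"fingers": 0.5}
    - {"dp": [0,0,-20],"dr": [0,0,0],"fingers": 0.5}
    - {"dp": [0,0,-36],"dr": [0,0,0],"fingers": 0.5}
    - {"dp": [0,0,-40],"dr": [0,0,0],"fingers": 0.5}
    - {"dp": [0,0,0],"dr": [0,0,-0.13],"fingers": 0.5}

```text
time_s: 14.92
tool_pos: [0.5159, 0.3376, 0.1176]
tool_rot: [179.7, 0.4, -179.8]
force: [0.6, 0.7, -1.1]
grip_width: 0.0598
grasp_force: 21.9
```

Emit:
step_arm:
  moves:
    - {"dp": [6,-50,0],"dr": [0,0,0],"fingers": 0.5}
    - {"dp": [6,-50,0],"dr": [0,0,0],"fingers": 0.5}
    - {"dp": [6,-50,0],"dr": [0,0,0],"fingers": 0.5}
    - {"dp": [6,-50,0],"dr": [0,0,0],"fingers": 0.5}
    - {"dp": [6,-50,0],"dr": [0,0,0],"fingers": 0.5}

```text
time_s: 15.55
tool_pos: [0.4837, 0.0842, 0.1132]
tool_rot: [179.9, 0.1, -179.9]
force: [0.3, 0.5, -0.7]
grip_width: 0.0603
grasp_force: 21.9
```

Emit:
step_arm:
  moves:
    - {"dp": [6,-50,0],"dr": [0,0,0],"fingers": 0.5}
    - {"dp": [6,-50,0],"dr": [0,0,0],"fingers": 0.5}
    - {"dp": [6,-50,0],"dr": [0,0,0],"fingers": 0.5}
    - {"dp": [2,-50,0],"dr": [0,0,0],"fingers": 0.5}
    - {"dp": [0,0,0],"dr": [0,0,0],"fingers": 0.5}

```text
time_s: 16.18
tool_pos: [0.4635, -0.1188, 0.1133]
tool_rot: [-180.0, 0.1, 179.6]
force: [0.9, 0.4, -1.0]
grip_width: 0.0603
grasp_force: 21.9
```

```bash
python3 snap.py g1; python3 - <<'E'
from h import *
t=trays('g1');print([(a,onplane(t[0],p,.0225)[:2].round(4).tolist()) for a,p in t[1]])
E
```

```text
16.175 [ 0.4635 -0.1188  0.1133] [-1.7995e+02  1.5000e-01  1.7961e+02] [-18.   2.  30. 116.  -1.  63. 102.]
[('L', [0.4064, 0.0257]), ('L', [0.3816, -0.1989]), ('R', [0.381, -0.028]), ('L', [0.3748, -0.3368]), ('R', [0.3768, -0.2416])]
```

View pics/g1.png

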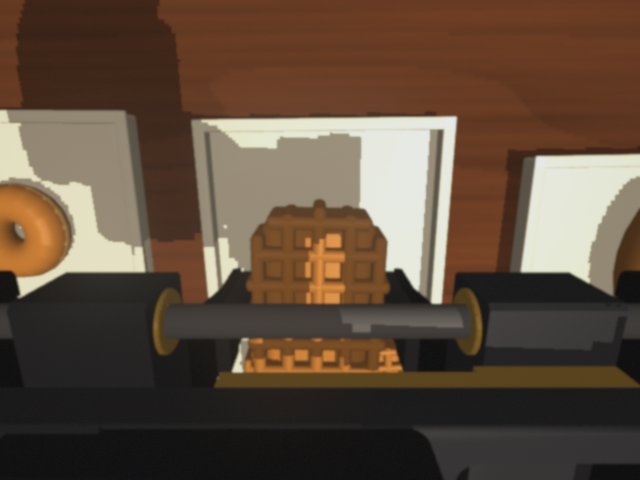

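The waffle is held level and square (cols 251–386, near tip about (319,208)), above the tray's near end. I check its along-grip offset from the tip.

```bash
python3 - <<'E'
from h import *
im,m,o=load('g1')
for z in(.1287,.1327):print(onplane(m,(319,207),z).round(4))
for p in((251,250),(386,250)):print(onplane(m,p,.1327).round(4))
E
```

```text
[ 0.4192 -0.1172  0.1287]
[ 0.4184 -0.1172  0.1327]
[ 0.4356 -0.1444  0.1327]
[ 0.436  -0.0907  0.1327]
```

Emit:
step_arm:
  moves:
    - {"dp": [2,5,20],"dr": [0,0,-0.01],"fingers": 0.5}
    - {"dp": [0,0,35],"dr": [0,0,0],"fingers": 0.5}
    - {"dp": [0,0,27],"dr": [0,0,0],"fingers": 0.5}
    - {"dp": [0,0,10],"dr": [0,0,0],"fingers": 0.5}
    - {"dp": [0,0,4],"dr": [0,0,0],"fingers": 0.5}

```text
time_s: 16.85
tool_pos: [0.4621, -0.1084, 0.0158]
tool_rot: [180.0, 0.0, -179.3]
force: [-0.1, -0.4, -1.4]
grip_width: 0.0598
grasp_force: 21.9
```

Emit:
step_arm:
  moves:
    - {"dp": [0,0,1],"dr": [0,0,0],"fingers": 0.5}
    - {"dp": [0,0,0],"dr": [0,0,0],"fingers": 0.5}
    - {"dp": [0,0,0],"dr": [0,0,0],"fingers": 0.5}
    - {"dp": [0,0,0],"dr": [0,0,0],"fingers": 0.5}
    - {"dp": [0,0,0],"dr": [0,0,0],"fingers": 0.5}

```text
time_s: 17.48
tool_pos: [0.4618, -0.1092, 0.0147]
tool_rot: [180.0, 0.0, -179.4]
force: [0.0, 0.3, -1.4]
grip_width: 0.0598
grasp_force: 21.9
```

Emit:
step_arm:
  moves:
    - {"dp": [0,-5,0],"dr": [0,0,0.006],"fingers": 0.5}
    - {"dp": [0,0,1],"dr": [0,0,0],"fingers": 0.5}
    - {"dp": [0,0,1],"dr": [0,0,0],"fingers": 0.5}
    - {"dp": [0,0,0],"dr": [0,0,0],"fingers": 0.5}
    - {"dp": [0,0,0],"dr": [0,0,0],"fingers": 0.5}

```text
time_s: 18.1
tool_pos: [0.4617, -0.1142, 0.0125]
tool_rot: [180.0, -0.0, -179.7]
force: [-0.3, 0.6, -1.3]
grip_width: 0.0599
grasp_force: 21.9
```

Emit:
step_arm:
  moves:
    - {"dp": [0,0,1],"dr": [0,0,0],"fingers": 0.5}
    - {"dp": [0,0,0],"dr": [0,0,0],"fingers": 0.5}
    - {"dp": [0,0,0],"dr": [0,0,0],"fingers": 0}
    - {"dp": [0,0,0],"dr": [0,0,0],"fingers": 0}
    - {"dp": [0,0,0],"dr": [0,0,0],"fingers": 0}

```text
time_s: 18.73
tool_pos: [0.4618, -0.1142, 0.0116]
tool_rot: [180.0, 0.0, -179.7]
force: [0.4, -0.1, 0.9]
grip_width: 0.0816
grasp_force: 0.0
```

Emit:
step_arm:
  moves:
    - {"dp": [0,0,-20],"dr": [0,0,0],"fingers": 0}
    - {"dp": [0,0,-50],"dr": [0,0,0],"fingers": 0}
    - {"dp": [0,0,-50],"dr": [0,0,0],"fingers": 0}
    - {"dp": [0,0,-50],"dr": [0,0,0],"fingers": 0}
    - {"dp": [0,0,-40],"dr": [0,0,0],"fingers": 0}

```text
time_s: 19.35
tool_pos: [0.462, -0.1144, 0.2239]
tool_rot: [180.0, 0.1, -179.7]
force: [0.6, -0.0, -0.6]
grip_width: 0.0872
grasp_force: 0.0
```

Emit:
step_arm:
  moves:
    - {"dp": [0,50,0],"dr": [0,0,0],"fingers": 0}
    - {"dp": [-5,50,0],"dr": [0,0,0],"fingers": 0}
    - {"dp": [-5,50,0],"dr": [0,0,0],"fingers": 0}
    - {"dp": [0,0,0],"dr": [0,0,0],"fingers": 0}
    - {"dp": [0,0,0],"dr": [0,0,0],"fingers": 0}

```text
time_s: 19.98
tool_pos: [0.4708, 0.0351, 0.2215]
tool_rot: [-180.0, -0.0, -179.7]
force: [-0.5, -0.2, 0.2]
grip_width: 0.087
grasp_force: 0.0
```

```bash
python3 snap.py r1
```

```text
19.975 [0.4708 0.0351 0.2215] [-1.7996e+02 -1.0000e-02 -1.7971e+02] [-28.  -4.  19. 108.   1.  76.  82.]
```

Emit:
step_arm:
  moves:
    - {"dp": [0,50,0],"dr": [0,0,0],"fingers": 0}
    - {"dp": [0,50,0],"dr": [0,0,0],"fingers": 0}
    - {"dp": [0,0,0],"dr": [0,0,0],"fingers": 0}
    - {"dp": [0,0,0],"dr": [0,0,0],"fingers": 0}
    - {"dp": [0,0,0],"dr": [0,0,0],"fingers": 0}

```text
time_s: 20.65
tool_pos: [0.4708, 0.1336, 0.2217]
tool_rot: [-180.0, 0.0, -179.9]
force: [0.3, -0.5, 0.1]
grip_width: 0.0868
grasp_force: 0.0
```

```bash
python3 snap.py r2; python3 - <<'E'
from h import *
a=piece('r1','dn',.03);b=piece('r2','dn',.03);print(tri(*a,*b))
piece('r1','waf',.031)
for n in('r1','r2'):
    t=trays(n);print([(a,onplane(t[0],p,.0225)[:2].round(4).tolist()) for a,p in t[1]])
cv2.imwrite('pics/r.png',np.hstack([cv2.resize(cv2.imread(f'pics/{n}.png'),(400,300)) for n in('r1','r2')]))
E
```

```text
20.65 [0.4708 0.1336 0.2217] [-1.7999e+02  1.0000e-02 -1.7991e+02] [-33.  -2.  13. 106.   0.  76.  71.]
r1 (379, 166, 45, 103) [401.2 216.8] LxW 0.101 0.04 ang -4.3 -3.2 [0.4778 0.1164]
r2 (278, 165, 43, 103) [299. 216.] LxW 0.101 0.039 ang 0.2 -3.6 [0.4774 0.1165]
(array([0.47573804, 0.11648783, 0.02993545]), np.float64(0.0003565593870389755))
r1 (130, 154, 69, 95) [164.5 200.9] LxW 0.091 0.061 ang -0.5 -3.1 [ 0.4627 -0.1104]
[('L', [0.4343, 0.2378]), ('L', [0.4064, 0.0274]), ('R', [0.4042, 0.1983]), ('L', [0.3822, -0.1994]), ('R', [0.3815, -0.0275]), ('R', [0.4177, -0.2333])]
[('L', [0.4344, 0.238]), ('R', [0.4315, 0.4103]), ('L', [0.4068, 0.0275]), ('R', [0.4041, 0.1989]), ('R', [0.3814, -0.0292])]
```

View pics/r.png

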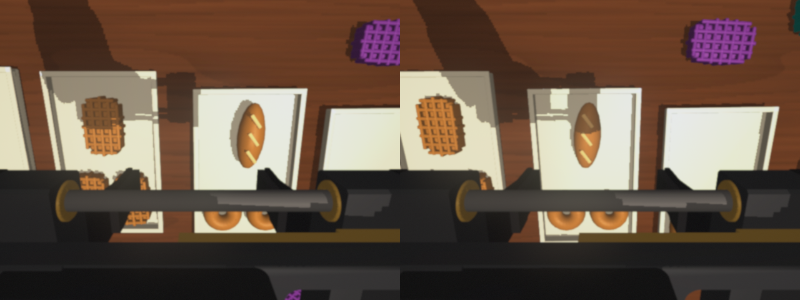

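The waffle lies straight in the middle of its tray's near end (r1: 103,126), and the trays have not moved. The roll (r2: 586,135) is at (0.476,0.1165), mid-height about 0.03, yaw about -4°. Gripping it now.

Emit:
step_arm:
  moves:
    - {"dp": [-5,-17,0],"dr": [0,0,0],"fingers": 0}
    - {"dp": [0,0,30],"dr": [0,0,0.07],"fingers": 0}
    - {"dp": [0,0,45],"dr": [0,0,0],"fingers": 0}
    - {"dp": [0,0,45],"dr": [0,0,0],"fingers": 0}
    - {"dp": [0,0,35],"dr": [0,0,0],"fingers": 0}

```text
time_s: 21.32
tool_pos: [0.4753, 0.1166, 0.0649]
tool_rot: [-179.9, -0.0, 176.2]
force: [0.6, 0.7, -0.2]
grip_width: 0.0873
grasp_force: 0.0
```

Emit:
step_arm:
  moves:
    - {"dp": [0,0,28],"dr": [0,0,0],"fingers": 0}
    - {"dp": [0,0,18],"dr": [0,0,0],"fingers": 0}
    - {"dp": [0,0,6],"dr": [0,0,0],"fingers": 0}
    - {"dp": [0,0,0],"dr": [0,0,0],"fingers": 0}
    - {"dp": [0,0,0],"dr": [0,0,0],"fingers": 0}

```text
time_s: 21.95
tool_pos: [0.4764, 0.1187, 0.0155]
tool_rot: [180.0, 0.1, 176.3]
force: [0.1, -0.6, 1.5]
grip_width: 0.0868
grasp_force: 0.0
```

Emit:
step_arm:
  moves:
    - {"dp": [0,0,0],"dr": [0,0,0],"fingers": 0.7}
    - {"dp": [0,0,0],"dr": [0,0,0],"fingers": 0.7}
    - {"dp": [0,0,0],"dr": [0,0,0],"fingers": 0.7}
    - {"dp": [0,0,0],"dr": [0,0,0],"fingers": 0.7}
    - {"dp": [0,0,0],"dr": [0,0,0],"fingers": 0.7}
  squeeze: 20

```text
time_s: 22.58
tool_pos: [0.4755, 0.1188, 0.0145]
tool_rot: [-180.0, 0.0, 176.3]
force: [0.7, -1.3, 0.8]
grip_width: 0.0453
grasp_force: 0.2
```

Emit:
step_arm:
  moves:
    - {"dp": [0,0,0],"dr": [0,0,0],"fingers": 0.7}
    - {"dp": [0,0,0],"dr": [0,0,0],"fingers": 0.7}
    - {"dp": [0,0,0],"dr": [0,0,0],"fingers": 0.7}
    - {"dp": [0,0,0],"dr": [0,0,0],"fingers": 0.7}
    - {"dp": [0,0,0],"dr": [0,0,0],"fingers": 0.7}

```text
time_s: 23.2
tool_pos: [0.4755, 0.1188, 0.0146]
tool_rot: [180.0, 0.0, 176.3]
force: [-0.4, -0.6, 0.2]
grip_width: 0.043
grasp_force: 20.0
```

Emit:
step_arm:
  moves:
    - {"dp": [0,0,-4],"dr": [0,0,0],"fingers": 0.7}
    - {"dp": [0,0,-20],"dr": [0,0,0],"fingers": 0.7}
    - {"dp": [0,0,-36],"dr": [0,0,0],"fingers": 0.7}
    - {"dp": [0,0,-40],"dr": [0,0,0],"fingers": 0.7}
    - {"dp": [0,0,0],"dr": [0,0,-0.08],"fingers": 0.7}

```text
time_s: 23.82
tool_pos: [0.4781, 0.1197, 0.1184]
tool_rot: [179.8, 0.4, -179.0]
force: [0.4, -0.3, 0.5]
grip_width: 0.0429
grasp_force: 20.0
```

Emit:
step_arm:
  moves:
    - {"dp": [-10,52,0],"dr": [0,0,0],"fingers": 0.7}
    - {"dp": [-10,52,0],"dr": [0,0,0],"fingers": 0.7}
    - {"dp": [-10,52,0],"dr": [0,0,0],"fingers": 0.7}
    - {"dp": [-9,52,0],"dr": [0,0,0],"fingers": 0.7}
    - {"dp": [0,0,0],"dr": [0,0,0],"fingers": 0.7}

```text
time_s: 24.45
tool_pos: [0.5098, 0.3332, 0.1143]
tool_rot: [179.9, -0.0, -178.7]
force: [-0.5, -0.8, 0.4]
grip_width: 0.0427
grasp_force: 20.0
```

```bash
python3 snap.py k1; python3 - <<'E'
from h import *
t=trays('k1');print([(a,onplane(t[0],p,.0225)[:2].round(4).tolist()) for a,p in t[1]])
E
```

```text
24.45 [0.5098 0.3332 0.1143] [ 1.7986e+02 -3.0000e-02 -1.7871e+02] [-42.  18.   7.  97.  -3.  65.  58.]
[('L', [0.4353, 0.2399]), ('R', [0.4316, 0.411]), ('L', [0.4564, 0.4848]), ('R', [0.3739, 0.5086]), ('R', [0.4047, 0.199])]
```

View pics/k1.png

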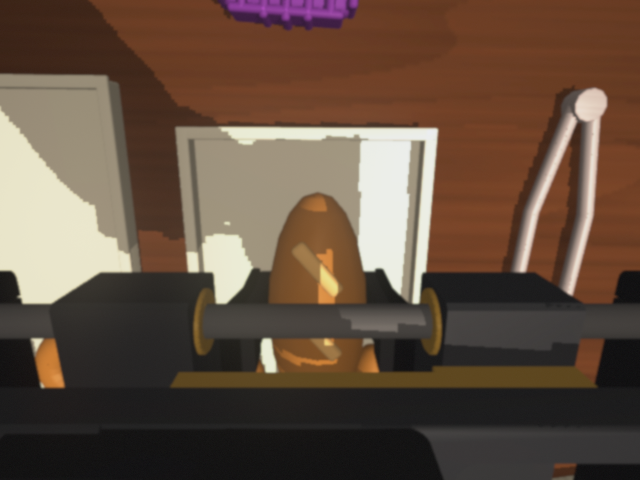

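The roll is held level and straight (near tip (318,193)) over the roll tray's near end. I descend part way, settle, then trim.

Emit:
step_arm:
  moves:
    - {"dp": [-3,0,20],"dr": [0,0,0],"fingers": 0.7}
    - {"dp": [0,0,30],"dr": [0,0,0],"fingers": 0.7}
    - {"dp": [0,0,20],"dr": [0,0,0],"fingers": 0.7}
    - {"dp": [0,0,0],"dr": [0,0,0],"fingers": 0.7}
    - {"dp": [0,0,0],"dr": [0,0,0],"fingers": 0.7}

```text
time_s: 25.12
tool_pos: [0.515, 0.3273, 0.0452]
tool_rot: [180.0, 0.1, -179.2]
force: [-0.8, 0.6, -0.2]
grip_width: 0.043
grasp_force: 20.0
```

Emit:
step_arm:
  moves:
    - {"dp": [1.5,0,14],"dr": [0,0,0],"fingers": 0.7}
    - {"dp": [0,0,10],"dr": [0,0,0],"fingers": 0.7}
    - {"dp": [0,0,4],"dr": [0,0,0],"fingers": 0.7}
    - {"dp": [0,0,0],"dr": [0,0,0],"fingers": 0.7}
    - {"dp": [0,0,0],"dr": [0,0,0],"fingers": 0.7}

```text
time_s: 25.75
tool_pos: [0.5131, 0.3276, 0.0169]
tool_rot: [180.0, 0.0, -179.1]
force: [-1.0, -0.6, 0.4]
grip_width: 0.0427
grasp_force: 20.0
```

Emit:
step_arm:
  moves:
    - {"dp": [0,0,1],"dr": [0,0,0],"fingers": 0.7}
    - {"dp": [0,0,0],"dr": [0,0,0],"fingers": 0.7}
    - {"dp": [0,0,0],"dr": [0,0,0],"fingers": 0.7}
    - {"dp": [0,0,0],"dr": [0,0,0],"fingers": 0.7}
    - {"dp": [0,0,0],"dr": [0,0,0],"fingers": 0.7}

```text
time_s: 26.38
tool_pos: [0.5129, 0.3275, 0.0156]
tool_rot: [180.0, 0.0, -179.1]
force: [-0.2, -0.2, -0.3]
grip_width: 0.0429
grasp_force: 20.0
```

Picked at 0.0146; 1 mm more, release and rise, then go and look again at the doughnut.

Emit:
step_arm:
  moves:
    - {"dp": [0,0,1],"dr": [0,0,0],"fingers": 0.7}
    - {"dp": [0,0,0],"dr": [0,0,0],"fingers": 0.7}
    - {"dp": [0,0,0],"dr": [0,0,0],"fingers": 0}
    - {"dp": [0,0,0],"dr": [0,0,0],"fingers": 0}
    - {"dp": [0,0,0],"dr": [0,0,0],"fingers": 0}

```text
time_s: 27.0
tool_pos: [0.5128, 0.3274, 0.0146]
tool_rot: [180.0, 0.0, -179.1]
force: [-0.2, -0.7, -0.2]
grip_width: 0.065
grasp_force: 0.0
```

Emit:
step_arm:
  moves:
    - {"dp": [0,0,0],"dr": [0,0,0],"fingers": 0}
    - {"dp": [0,0,-20],"dr": [0,0,0],"fingers": 0}
    - {"dp": [0,0,-50],"dr": [0,0,0],"fingers": 0}
    - {"dp": [0,0,-60],"dr": [0,0,0],"fingers": 0}
    - {"dp": [0,0,-60],"dr": [0,0,0],"fingers": 0}

```text
time_s: 27.62
tool_pos: [0.5129, 0.3274, 0.2082]
tool_rot: [179.9, 0.1, -179.1]
force: [1.2, 0.5, -0.1]
grip_width: 0.0868
grasp_force: 0.0
```

```bash
python3 snap.py k2; python3 - <<'E'
from h import *
piece('k2','rolls',.03)
t=trays('k2');print([(a,onplane(t[0],p,.0225)[:2].round(4).tolist()) for a,p in t[1]])
E
```

```text
27.625 [0.5129 0.3274 0.2082] [ 1.7994e+02  9.0000e-02 -1.7913e+02] [-42.  14.   8.  91.  -2.  75.  57.]
k2 (295, 161, 44, 108) [316.5 214.5] LxW 0.102 0.038 ang 1.7 0.2 [0.5154 0.3274]
[('L', [0.4351, 0.24]), ('R', [0.4312, 0.4112]), ('R', [0.4056, 0.1975])]
```

Emit:
step_arm:
  moves:
    - {"dp": [10,-55,0],"dr": [0,0,0.016],"fingers": 0}
    - {"dp": [10,-55,0],"dr": [0,0,0],"fingers": 0}
    - {"dp": [10,-55,0],"dr": [0,0,0],"fingers": 0}
    - {"dp": [10,-55,0],"dr": [0,0,0],"fingers": 0}
    - {"dp": [10,-55,0],"dr": [0,0,0],"fingers": 0}

```text
time_s: 28.3
tool_pos: [0.4633, 0.0505, 0.2059]
tool_rot: [179.9, 0.1, 179.9]
force: [1.2, -0.3, 0.4]
grip_width: 0.0871
grasp_force: 0.0
```

Emit:
step_arm:
  moves:
    - {"dp": [0,-55,0],"dr": [0,0,0],"fingers": 0}
    - {"dp": [0,-55,0],"dr": [0,0,0],"fingers": 0}
    - {"dp": [0,-55,0],"dr": [0,0,0],"fingers": 0}
    - {"dp": [0,-55,0],"dr": [0,0,0],"fingers": 0}
    - {"dp": [0,-55,0],"dr": [0,0,0],"fingers": 0}

```text
time_s: 28.92
tool_pos: [0.4633, -0.2245, 0.206]
tool_rot: [180.0, 0.2, 180.0]
force: [0.2, -0.5, -0.4]
grip_width: 0.0868
grasp_force: 0.0
```

Emit:
step_arm:
  moves:
    - {"dp": [0,-55,0],"dr": [0,0,0],"fingers": 0}
    - {"dp": [5,-50,0],"dr": [0,0,0],"fingers": 0}
    - {"dp": [0,0,0],"dr": [0,0,0],"fingers": 0}
    - {"dp": [0,0,0],"dr": [0,0,0],"fingers": 0}
    - {"dp": [0,0,0],"dr": [0,0,0],"fingers": 0}

```text
time_s: 29.55
tool_pos: [0.459, -0.326, 0.2048]
tool_rot: [179.9, 0.1, -179.9]
force: [0.7, 0.3, -0.7]
grip_width: 0.0874
grasp_force: 0.0
```

```bash
python3 snap.py q1; python3 - <<'E'
from h import *
a=piece('q1','empty',.0205);b=piece('e1','empty',.0205)
t=trays('q1');print([(a,onplane(t[0],p,.0225)[:2].round(4).tolist()) for a,p in t[1]])
E
```

```text
29.55 [ 0.459  -0.326   0.2048] [ 1.7993e+02  5.0000e-02 -1.7989e+02] [ -6.  10.  43.  99.  -7.  74. 129.]
q1 (279, 174, 70, 70) [313.5 208.5] LxW 0.066 0.063 ang 1.3 29.7 [ 0.4558 -0.3288]
e1 (285, 176, 66, 65) [317.5 208. ] LxW 0.065 0.064 ang 1.1 13.6 [ 0.4559 -0.3288]
[('L', [0.3812, -0.2009]), ('R', [0.381, -0.0488]), ('L', [0.3743, -0.413]), ('R', [0.3757, -0.2417])]
```

Emit:
step_arm:
  moves:
    - {"dp": [3,-3,30],"dr": [0,0,0],"fingers": 0}
    - {"dp": [0,0,45],"dr": [0,0,0],"fingers": 0}
    - {"dp": [0,0,45],"dr": [0,0,0],"fingers": 0}
    - {"dp": [0,0,25],"dr": [0,0,0],"fingers": 0}
    - {"dp": [0,0,0],"dr": [0,0,0],"fingers": 0}

```text
time_s: 30.22
tool_pos: [0.4543, -0.3286, 0.0579]
tool_rot: [179.9, -0.2, -179.9]
force: [-0.2, -0.0, -0.1]
grip_width: 0.0872
grasp_force: 0.0
```

Emit:
step_arm:
  moves:
    - {"dp": [0,0,25],"dr": [0,0,0],"fingers": 0}
    - {"dp": [0,0,15],"dr": [0,0,0],"fingers": 0}
    - {"dp": [0,0,5],"dr": [0,0,0],"fingers": 0}
    - {"dp": [0,0,0],"dr": [0,0,0],"fingers": 0}
    - {"dp": [0,0,0],"dr": [0,0,0],"fingers": 0}

```text
time_s: 30.85
tool_pos: [0.4557, -0.3311, 0.0154]
tool_rot: [-180.0, 0.1, 180.0]
force: [-0.3, 0.3, 0.7]
grip_width: 0.0863
grasp_force: 0.0
```

Emit:
step_arm:
  moves:
    - {"dp": [0,2,2],"dr": [0,0,0],"fingers": 0}
    - {"dp": [0,0,0],"dr": [0,0,0],"fingers": 0.5}
    - {"dp": [0,0,0],"dr": [0,0,0],"fingers": 0.5}
    - {"dp": [0,0,0],"dr": [0,0,0],"fingers": 0.5}
    - {"dp": [0,0,0],"dr": [0,0,0],"fingers": 0.5}

```text
time_s: 31.48
tool_pos: [0.4552, -0.3287, 0.0126]
tool_rot: [180.0, 0.0, 180.0]
force: [-0.2, 0.8, 0.8]
grip_width: 0.0674
grasp_force: 20.0
```

Emit:
step_arm:
  moves:
    - {"dp": [0,0,0],"dr": [0,0,0],"fingers": 0.5}
    - {"dp": [0,0,-5],"dr": [0,0,0],"fingers": 0.5}
    - {"dp": [0,0,-25],"dr": [0,0,0],"fingers": 0.5}
    - {"dp": [0,0,-40],"dr": [0,0,0],"fingers": 0.5}
    - {"dp": [0,0,-40],"dr": [0,0,0],"fingers": 0.5}

```text
time_s: 32.1
tool_pos: [0.4548, -0.3286, 0.1237]
tool_rot: [180.0, -0.0, 179.9]
force: [0.8, -0.2, -0.8]
grip_width: 0.0677
grasp_force: 20.0
```

Emit:
step_arm:
  moves:
    - {"dp": [-3.5,49,0],"dr": [0,0,0],"fingers": 0.5}
    - {"dp": [-3.5,49,0],"dr": [0,0,0],"fingers": 0.5}
    - {"dp": [-3.5,49,0],"dr": [0,0,0],"fingers": 0.5}
    - {"dp": [-3.5,49,0],"dr": [0,0,0],"fingers": 0.5}
    - {"dp": [-3.5,49,0],"dr": [0,0,0],"fingers": 0.5}

```text
time_s: 32.72
tool_pos: [0.4729, -0.0822, 0.123]
tool_rot: [180.0, 0.1, 179.9]
force: [1.1, -0.8, -1.4]
grip_width: 0.0678
grasp_force: 20.0
```

Emit:
step_arm:
  moves:
    - {"dp": [-3.5,49,0],"dr": [0,0,0],"fingers": 0.5}
    - {"dp": [-3.5,49,0],"dr": [0,0,0],"fingers": 0.5}
    - {"dp": [-3.5,49,0],"dr": [0,0,0],"fingers": 0.5}
    - {"dp": [-3.5,50,0],"dr": [0,0,0],"fingers": 0.5}
    - {"dp": [0,0,0],"dr": [0,0,0],"fingers": 0.5}

```text
time_s: 33.35
tool_pos: [0.4867, 0.1179, 0.1227]
tool_rot: [179.9, 0.0, -179.6]
force: [0.2, -0.4, -1.4]
grip_width: 0.0677
grasp_force: 20.0
```

Emit:
step_arm:
  moves:
    - {"dp": [0,0,25],"dr": [0,0,0],"fingers": 0.5}
    - {"dp": [0,0,30],"dr": [0,0,0],"fingers": 0.5}
    - {"dp": [0,0,20],"dr": [0,0,0],"fingers": 0.5}
    - {"dp": [0,0,0],"dr": [0,0,0],"fingers": 0.5}
    - {"dp": [0,0,0],"dr": [0,0,0],"fingers": 0.5}

```text
time_s: 33.98
tool_pos: [0.4877, 0.1128, 0.0485]
tool_rot: [180.0, 0.1, 179.9]
force: [0.3, -0.5, 0.0]
grip_width: 0.0676
grasp_force: 20.0
```

z must go from 0.0485 to about 0.013.

Emit:
step_arm:
  moves:
    - {"dp": [1,1,18],"dr": [0,0,0],"fingers": 0.5}
    - {"dp": [0,0,11],"dr": [0,0,0],"fingers": 0.5}
    - {"dp": [0,0,4],"dr": [0,0,0],"fingers": 0.5}
    - {"dp": [0,0,1],"dr": [0,0,0],"fingers": 0.5}
    - {"dp": [0,0,0],"dr": [0,0,0],"fingers": 0.5}

```text
time_s: 34.6
tool_pos: [0.4864, 0.1144, 0.014]
tool_rot: [180.0, 0.0, 180.0]
force: [-0.8, -1.5, -0.2]
grip_width: 0.0674
grasp_force: 20.0
```

Emit:
step_arm:
  moves:
    - {"dp": [0,0,0.5],"dr": [0,0,0],"fingers": 0.5}
    - {"dp": [0,0,0],"dr": [0,0,0],"fingers": 0.5}
    - {"dp": [0,0,0],"dr": [0,0,0],"fingers": 0.5}
    - {"dp": [0,0,0],"dr": [0,0,0],"fingers": 0.5}
    - {"dp": [0,0,0],"dr": [0,0,0],"fingers": 0.5}

```text
time_s: 35.22
tool_pos: [0.4861, 0.1143, 0.0131]
tool_rot: [180.0, 0.0, 180.0]
force: [-0.2, 0.3, 0.1]
grip_width: 0.0672
grasp_force: 20.0
```

Release, rise, and back off for a final look.

Emit:
step_arm:
  moves:
    - {"dp": [0,0,0.5],"dr": [0,0,0],"fingers": 0.5}
    - {"dp": [0,0,0],"dr": [0,0,0],"fingers": 0.5}
    - {"dp": [0,0,0],"dr": [0,0,0],"fingers": 0}
    - {"dp": [0,0,0],"dr": [0,0,0],"fingers": 0}
    - {"dp": [0,0,0],"dr": [0,0,0],"fingers": 0}

```text
time_s: 35.85
tool_pos: [0.4861, 0.1143, 0.0126]
tool_rot: [180.0, 0.0, 180.0]
force: [0.3, -0.5, -0.0]
grip_width: 0.0852
grasp_force: 0.0
```

Emit:
step_arm:
  moves:
    - {"dp": [0,0,0],"dr": [0,0,0],"fingers": 0}
    - {"dp": [0,0,-20],"dr": [0,0,0],"fingers": 0}
    - {"dp": [0,0,-50],"dr": [0,0,0],"fingers": 0}
    - {"dp": [0,0,-60],"dr": [0,0,0],"fingers": 0}
    - {"dp": [0,0,-60],"dr": [0,0,0],"fingers": 0}

```text
time_s: 36.48
tool_pos: [0.4857, 0.1141, 0.2044]
tool_rot: [180.0, 0.0, 180.0]
force: [0.7, 0.4, -0.7]
grip_width: 0.0869
grasp_force: 0.0
```

```bash
python3 snap.py z1; python3 - <<'E'
from h import *
from cell import env
piece('z1','dn',.0205)
t=trays('z1');print([(a,onplane(t[0],p,.0225)[:2].round(4).tolist()) for a,p in t[1]])
cv2.imwrite('pics/scene9.png',env.read_camera('scene')[:,:,::-1])
a=cv2.imread('pics/scene9.png')[150:350,170:530];cv2.imwrite('pics/fin.png',np.vstack([cv2.resize(a,(540,300)),cv2.resize(cv2.imread('pics/z1.png')[:300],(540,253))]))
E
```

```text
36.475 [0.4857 0.1141 0.2044] [1.7999e+02 1.0000e-02 1.7995e+02] [-38.  -0.  22. 106.  -0.  74.  74.]
z1 (282, 179, 71, 70) [317.  213.5] LxW 0.064 0.064 ang -45.5 -9.6 [0.4871 0.1144]
[('L', [0.4344, 0.238]), ('R', [0.4319, 0.4092]), ('L', [0.4068, 0.0276]), ('R', [0.4044, 0.1987]), ('R', [0.382, -0.0292])]
```

View pics/fin.png

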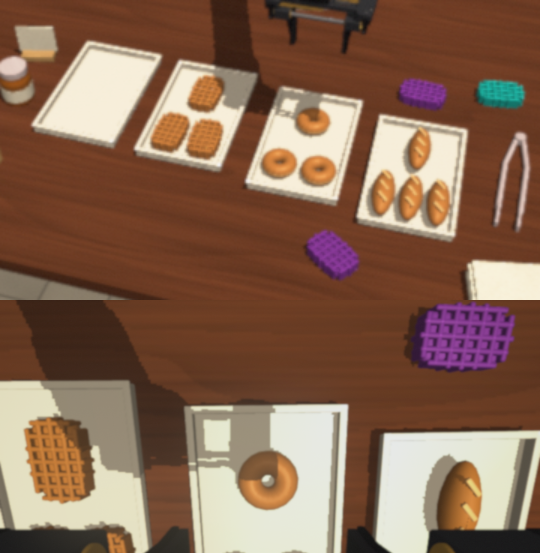

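The final view shows the waffle (206,93), doughnut (313,121) and roll (419,148) each flat at the near end of its own tray. The empty tray is clear, the trays are unmoved and the gripper is clear of everything. I hand the job in.

```bash
python3 -c "
from cell import env
print(env.sign_off())"
```

```text
the job is handed in; nothing more can be done
None
```

The waffle, roll and doughnut are each back flat in the middle of the near end of their own tray. The doughnut was put aside on the empty tray on the way, and the job was handed in at about 36.5 s of the allowed 99 s.

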